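# Shut the draught shield and tare the balance touch-free

## Robot

A 6-joint arm with a two-finger parallel gripper is mounted at the origin on the work surface. World frame = base frame: x ahead of the robot, y to its left, z up, the work surface at z = 0. Lengths are in m, angles in degrees, forces in N, time in s.
With the tool pointing down it reaches from about 0.3 to 0.75 m from the base axis. Payload 8.5 kg.
Tool frame: the origin (TCP) lies between the finger pads, 19 mm behind the fingertips; this is the grasp point; z points along the fingers, y is the line along which they close (so a half turn about z gives the same grasp; the last joint's range is limited). The gripper opens to 85 mm and grips with 20 to 120 N. Pads are 22 mm wide; open, the fingers measure 114 mm over their backs; the gripper's body (76 mm by 85 mm) begins 54 mm behind the grasp point. The pads swing forward as they close: fully open they stand 13 mm farther back than shut.
Start: joints at [52.523, 21.807, 74.336, -0, 83.858, -12.336], TCP at [0.234, 0.498, 0.25] pointing down, gripper open.
Joint ranges: [-178.18, 178.18], [-50.72, 133.34], [12.68, 142.11], [-81.47, 261.47], [9.98, 163.14], [-165.26, 165.26]. Speed limits (degrees/s): [136.94, 136.94, 180, 180, 180, 180].

## Interface

Orientations are given as a 3x3 rotation matrix whose columns are the frame's x, y, z axes.
In Python, from rig import env gives the robot as it stands.
- The arm moves only by the tool servo_tool, never from a script. Its argument "steps" is a list of rows, each an object of numbers: "tx", "ty", "tz": the shift along the world's x, y, z in cm; "yaw": the turn about the world's z in degrees; "claw": the finger opening in cm, from 0 to 8.54. In form: [{"tx": .., "ty": .., "tz": .., "yaw": .., "claw": ..}, ...]. A call has 1 to 20 rows; each row shifts and turns the commanded pose from where the row before left it; what a row does not reach is not made up. A row lasts 1/10 s, in which the tool goes at most 50 mm and 8.59 degrees, less where a joint would pass 70% of its speed; a pose out of reach is approached as far as the arm can. A call with a gripper value outside its range is refused whole. The fingers move at their own pace and stop on an object; "newtons" is the grip in N (left out, the last holds). Time passes only in rows, so rows that do not move let the fingers close. It gives the time, the measured TCP pose, the force, the opening and the grip force at its end, in the units of the state.
- env.observe(): the state, without advancing time (a new reading comes with each control period).
- env.get_image(name): name is "scene" or "top" or "wrist"; returns (picture, depth): 400x640x3 uint8, red, green, blue; 400x640 float32, m along the optical axis (not along the pixel's ray), 0 where there is no reading.
- env.camera_model(name): a dict with "fovy" (degrees; the focal length in pixels is half the picture's height over the tangent of half this angle, whatever the lens; pixels are square), "cx", "cy" (the principal point, pixels), "dist_coeffs" ([k1, k2, p1, p2, k3] as OpenCV has them; the pictures are not rectified), "T" (4x4, takes a point from camera to world coordinates). Camera axes: x right, y down, z forward; pixel columns grow to the right and rows downward; lengths in m; the calibration is good to about 2 mm. A picture is of the moment at which its call begins: read the wrist's pose just before it. camera_model takes no time and is no camera call; for the wrist camera it gives the pose at the moment of the call.
- env.close_job(): hands the job in; it is judged then, once.
The state is a dict: "time_s": time; "q": joint angles; "qvel": joint speeds; "joint_efforts": joint torques, N m; "position": TCP position; "tool_rot": TCP orientation; "ft_force": force on the tool from outside, world axes, zero at the start; "wrist_torque": the same for the moment, N m; "grip_width": finger opening in m; "gripper_force": force on a finger pad.
Only numpy, scipy, OpenCV 4.12 (cv2) and the standard library are available. Lean on these libraries where they do the work, as an engineer would, in place of code of your own. Each camera call takes 0.05 s, during which the arm holds its last target. There are 200 camera calls.

## Task

Tare the balance with the empty beaker on its pan: with the fingertips, gently push the blue-backed handle on the roof of the draught shield until the sliding pane is fully shut, without pinching the handle. Then point at the green-ringed tare sensor from above, holding the fingertips about two to three centimetres over its middle for a good two seconds, and draw the hand well away. Do not touch the sensors or the balance's housing and display, keep clear of the orange print sensor, and leave the beaker and everything else standing where it is.

Things in the scene. Friction and masses are not known exactly. Their poses are not given: they have to be found in the camera images.
- balance: White precision balance, fixed. Origin on the table; x points from the robot's side to its back, y left, z up. Housing x -190 to +175, y -105 to +105 mm. In front (x < -60 mm) its flat top is 50 mm high, with a tilted black display (105 x 98 mm, up to 78 mm high) in the middle and a touch-free sensor on each shoulder. Behind x -60 mm stands the draught shield with the 100 mm steel pan in it.
- shield: Glass draught shield standing on the balance, 200 mm wide, x -58 to +105 mm, then a white rear column to x +175 mm; rails and roof pane 201 mm above the table. Same origin and axes as the balance.
- door (a joint): Top pane (the door in the roof) of the draught shield: glass, 165 x 188 mm, its upper face 200 mm above the table. It slides level along the balance's x. Value in m: 0 is fully shut (end stop), larger is further open to the back (+x); up to 0.1. It slides with about 1 to 2 N of friction and stays where it is left.
- handle (a point): Centre of the rear face (blue, looks to the balance's +x) of the handle, a bar on the front end of the sliding pane: 100 mm long (y), 10 mm thick (x), 22 mm high, foot on the pane, top 222 mm above the table; this point is 11 mm above the pane. Shut, it is at x -41 mm, y 0 in the balance's axes. Pushing this face to -x shuts the door.
- handle_front: Front half of the handle bar (aluminium, 5 x 100 x 22 mm), facing the operator. Origin: centre of its foot.
- handle_back: Rear half of the handle bar (blue, 5 x 100 x 22 mm). Origin: centre of its foot.
- tare_sensor: Tare sensor: flat disc with a GREEN ring, 32 mm across, dark window in the middle, 3 mm high, on a front shoulder of the balance at x -145 mm and y +79 or -79 mm in the balance's axes (sensors are assignable: green may be left or right). Origin: centre of its underside.
- tare_sensor_window (a point): Centre of the upper face of the green-ringed tare sensor, 53 mm above the table, z up. The sensor notices a fingertip held up to about 50 mm straight above it, within its ring.
- print_sensor: Print sensor: like the tare sensor but with an ORANGE ring, on the other shoulder. Origin: centre of its underside.
- print_sensor_window (a point): Centre of the upper face of the orange-ringed print sensor, 53 mm above the table; it notices fingertips in the same way.
- pan (a point): Centre of the upper face of the weighing pan, 70 mm above the table.
- beaker: Small empty glass beaker, 46 mm across, 60 mm high, loose on the weighing pan inside the shield. Origin: centre of its underside.
- jar: White jar with red lid, 56 mm across, 85 mm high, loose, left of the balance. Origin: centre of its underside.
- boat: Blue open weighing tray, 80 x 80 x 20 mm, loose, left of the balance's front. Origin: centre of its underside.
- spatula: Steel double-ended lab spatula, 180 mm long, 12 mm wide, 5 mm thick, lying right of the balance's front. Origin: under its middle.
- weight: Brass 200 g calibration weight, 34 mm across, 55 mm high, right of the balance. Origin: centre of its underside.
- tip_box: Clear and pink pipette-tip box, 89 x 129 x 62 mm, loose, far left. Origin: centre of its underside.
- kit_box: White and red test-kit carton, 90 x 140 x 100 mm, loose, far right. Origin: centre of its underside.
- tube_rack: White wire tube rack, 110 x 190 mm, with capped tubes up to 100 mm high, loose, far right. Origin: centre of its underside.

How it is judged:
By the outcome, as a careful person would: the job done as asked, in the order asked, and still so for the second after the job is handed in, with the robot touching nothing.
It also fails if it takes over 48 s, if anything falls off the work surface, if the arm or the gripper's body presses on something with over 40 N, if the wrist force passes 120 N, or if a joint passes its speed limit or range.

## Working session

There is one attempt and no reset: what is moved stays moved. The work goes in short steps, Python scripts to look and compute and a tool call to move; the robot and the scene stay as the last step left them, time stands still between calls to the robot, and variables do not carry over. Pictures are saved under pics/ and viewed, at most 10 in all, crops included, and the job is handed in when it is done.

Besides the shell and the picture viewer there is one more tool, called after "Emit:" in YAML: its name, and indented under it one key for each argument. servo_tool: Moves the arm, as the interface text tells. Its arguments: {"type":"object","properties":{"steps":{"type":"array"},"newtons":{"type":"number"}},"required":["steps"]}

```bash
mkdir -p pics; cat > h.py <<'E'
import numpy as np, cv2
from rig import env
def cam(n):
    m=env.camera_model(n); f=200/np.tan(np.radians(m['fovy']/2))
    K=np.array([[f,0,m['cx']],[0,f,m['cy']],[0,0,1]]); return K,np.array(m['dist_coeffs'],float),np.array(m['T'])
def ray(c,px,z):
    K,d,T=c; p=cv2.undistortPoints(np.array(px,float).reshape(-1,1,2),K,d).reshape(-1,2)
    r=np.c_[p,np.ones(len(p))]@T[:3,:3].T; o=T[:3,3]
    return o+r*((z-o[2])/r[:,2])[:,None]
E
python3 - <<'E'
from h import *
for n in('top','scene'):
    im,d=env.get_image(n); cv2.imwrite(f'pics/{n}0.png',im[...,::-1]); np.save(f'pics/{n}0.npy',d)
    print(n,cam(n)[2].round(3).tolist())
s=env.observe();print(s['time_s'],s['position'],s['tool_rot'],s['grip_width'])
E
```

```text
top [[0.012, -0.983, 0.184, 0.336], [-1.0, -0.016, -0.021, 0.006], [0.023, -0.184, -0.983, 1.357], [0.0, 0.0, 0.0, 1.0]]
scene [[-0.568, -0.711, 0.414, 0.078], [-0.823, 0.49, -0.289, 0.327], [0.003, -0.504, -0.864, 1.184], [0.0, 0.0, 0.0, 1.0]]
0.1 [0.23350465 0.49771558 0.24948462] [[-9.05265159e-01  4.24846223e-01 -8.24009654e-04]
 [ 4.24846896e-01  9.05264685e-01 -9.82606045e-04]
 [ 3.28490372e-04 -1.23959696e-03 -9.99999178e-01]] 0.08535914505765729
```

View pics/top0.png

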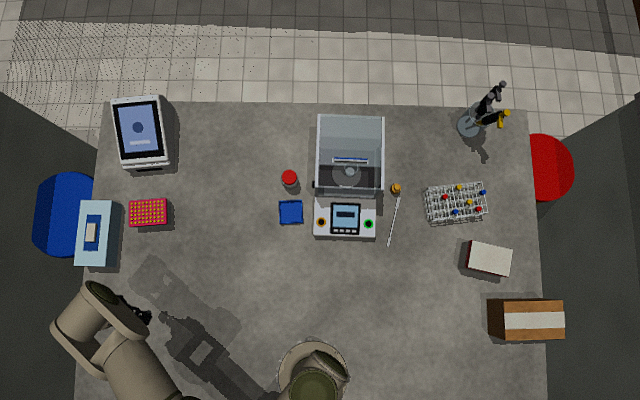

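View pics/scene0.png

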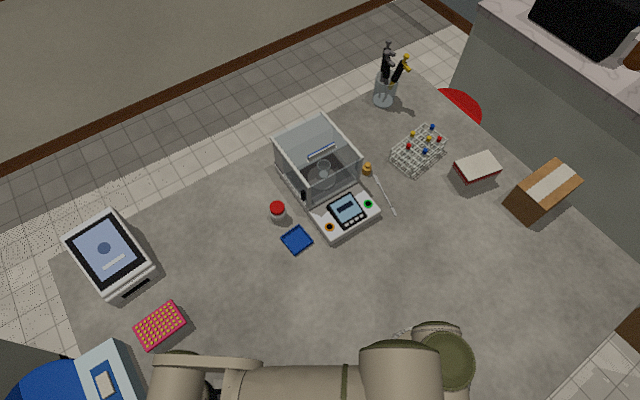

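Top view: green tare sensor at about (368,223), on the right; orange print sensor at (321,221); blue handle at about (333–367,160). The scene view agrees: green (368,204), orange (329,227), handle (321,152). Next I measure these.

```bash
python3 - <<'E'
from h import *
R={'top':dict(g=(355,212,382,234),o=(310,212,332,232),h=(326,152,374,168)),'scene':dict(g=(358,195,378,213),o=(320,217,340,236),h=(303,138,340,165))}
for n in R:
    im=cv2.imread(f'pics/{n}0.png'); H=cv2.cvtColor(im,cv2.COLOR_BGR2HSV); c=cam(n)
    for k,(x0,y0,x1,y1) in R[n].items():
        lo,hi={'g':((45,90,50),(85,255,255)),'o':((8,120,90),(25,255,255)),'h':((100,90,60),(130,255,255))}[k]
        m=np.zeros(H.shape[:2],np.uint8); m[y0:y1,x0:x1]=cv2.inRange(H[y0:y1,x0:x1],lo,hi)
        p=np.argwhere(m)[:,::-1]
        if not len(p): print(n,k,'none'); continue
        r=cv2.minAreaRect(p.astype(np.float32)); b=cv2.boundingRect(m)
        print(n,k,len(p),b,ray(c,[r[0]],.222 if k=='h' else .053).round(4), 'mean',ray(c,[p.mean(0)],.222 if k=='h' else .053).round(4))
        if k=='h': print(ray(c,cv2.boxPoints(r),.222).round(4).tolist())
    cv2.imwrite(f'pics/{n}c.png',cv2.resize(im[100:250,240:410],None,fx=4,fy=4,interpolation=cv2.INTER_CUBIC))
E
```

```text
top g 51 (364, 219, 9, 10) [[ 0.4961 -0.1771  0.053 ]] mean [[ 0.497 -0.177  0.053]]
top o 39 (317, 217, 9, 10) [[ 0.5005 -0.0187  0.053 ]] mean [[ 0.5003 -0.0196  0.053 ]]
top h 64 (334, 157, 33, 3) [[ 0.6717 -0.1013  0.222 ]] mean [[ 0.6716 -0.1012  0.222 ]]
[[0.6705, -0.0532, 0.222], [0.6762, -0.0535, 0.222], [0.6729, -0.1496, 0.222], [0.6672, -0.1492, 0.222]]
scene g 43 (364, 200, 9, 8) [[ 0.4965 -0.178   0.053 ]] mean [[ 0.4971 -0.1773  0.053 ]]
scene o 38 (325, 223, 9, 8) [[ 0.5013 -0.0194  0.053 ]] mean [[ 0.5007 -0.0187  0.053 ]]
scene h 32 (308, 142, 26, 15) [[ 0.673  -0.1022  0.222 ]] mean [[ 0.6727 -0.1029  0.222 ]]
[[0.6757, -0.0554, 0.222], [0.6748, -0.1511, 0.222], [0.6703, -0.1501, 0.222], [0.6713, -0.0546, 0.222]]
```

View pics/topc.png

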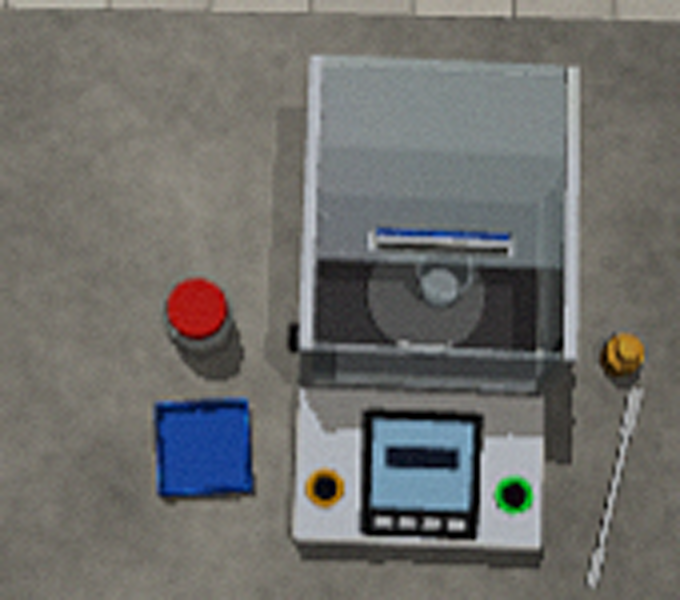

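Balance: origin ≈ (0.644,−0.1015), yaw ≈ −1.4°, and the door is about 72 mm open. The ring spacing of 158 mm and handle length of 97 mm both fit the given sizes. I'll move above the pane behind the handle with the fingers shut.

Emit:
servo_tool:
  newtons: 20
  steps:
    - {"tz":2.5,"yaw":7.9,"claw":0}
    - {"tz":2.5,"yaw":7.9,"claw":0}
    - {"tz":2,"yaw":7.9,"claw":0}
    - {"tx":2.5,"ty":-3}
    - {"tx":2.5,"ty":-3}
    - {"tx":2.5,"ty":-3}
    - {"tx":2.5,"ty":-3}
    - {"tx":2.5,"ty":-3}
    - {"tx":2.5,"ty":-3}
    - {"tx":2.5,"ty":-3}
    - {"tx":2.5,"ty":-3}
    - {"tx":2.5,"ty":-3}
    - {"tx":2.5,"ty":-3}
    - {"tx":2.5,"ty":-3}
    - {"tx":2.5,"ty":-3}
    - {"tx":2.5,"ty":-3}
    - {"tx":2.5,"ty":-3}
    - {"tx":2.5,"ty":-3}
    - {"tx":2.5,"ty":-3}
    - {"tx":2.5,"ty":-3}

```text
invalid input at $.steps[0]: expected keys tx, ty, tz, yaw, claw
```

Emit:
servo_tool:
  steps:
    - {"tx":2,"ty":-3}
    - {"tx":2,"ty":-3}
    - {"tx":2,"ty":-3}
    - {}
    - {}

```text
invalid input at $.steps[0]: expected keys tx, ty, tz, yaw, claw
```

```bash
python3 - <<'E'
from h import *
s=env.observe();print(s['time_s'],s['position'],s['tool_rot'].round(3),s['grip_width'],s['ft_force'])
im,d=env.get_image('wrist'); cv2.imwrite('pics/w1.png',im[...,::-1]);print(cam('wrist')[2].round(3))
np.savez('pics/w1.npz',T=cam('wrist')[2],d=d)
E
```

```text
0.1 [0.23350465 0.49771558 0.24948462] [[-0.905  0.425 -0.001]
 [ 0.425  0.905 -0.001]
 [ 0.    -0.001 -1.   ]] 0.08535914505765729 [0.11950602 0.57457997 0.82538591]
[[ 0.425  0.865  0.267  0.165]
 [ 0.905 -0.406 -0.126  0.531]
 [-0.001  0.295 -0.955  0.373]
 [ 0.     0.     0.     1.   ]]
```

View pics/w1.png

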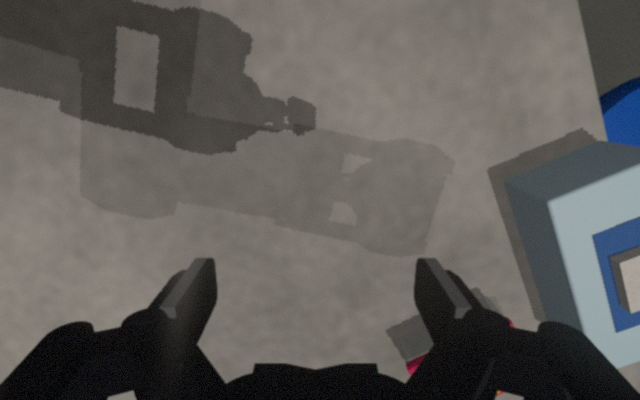

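The moves were refused because every row needs all five keys. The wrist picture only shows bare table at the start pose. I'll resend the rows in full.

Emit:
servo_tool:
  newtons: 20
  steps:
    - {"tx":0,"ty":0,"tz":2.5,"yaw":7.9,"claw":0}
    - {"tx":0,"ty":0,"tz":2.5,"yaw":7.9,"claw":0}
    - {"tx":0,"ty":0,"tz":2,"yaw":7.9,"claw":0}
    - {"tx":2.5,"ty":-3,"tz":0,"yaw":0,"claw":0}
    - {"tx":2.5,"ty":-3,"tz":0,"yaw":0,"claw":0}
    - {"tx":2.5,"ty":-3,"tz":0,"yaw":0,"claw":0}
    - {"tx":2.5,"ty":-3,"tz":0,"yaw":0,"claw":0}
    - {"tx":2.5,"ty":-3,"tz":0,"yaw":0,"claw":0}
    - {"tx":2.5,"ty":-3,"tz":0,"yaw":0,"claw":0}
    - {"tx":2.5,"ty":-3,"tz":0,"yaw":0,"claw":0}
    - {"tx":2.5,"ty":-3,"tz":0,"yaw":0,"claw":0}
    - {"tx":2.5,"ty":-3,"tz":0,"yaw":0,"claw":0}
    - {"tx":2.5,"ty":-3,"tz":0,"yaw":0,"claw":0}
    - {"tx":2.5,"ty":-3,"tz":0,"yaw":0,"claw":0}
    - {"tx":2.5,"ty":-3,"tz":0,"yaw":0,"claw":0}
    - {"tx":2.5,"ty":-3,"tz":0,"yaw":0,"claw":0}
    - {"tx":2.5,"ty":-3,"tz":0,"yaw":0,"claw":0}
    - {"tx":2.5,"ty":-3,"tz":0,"yaw":0,"claw":0}
    - {"tx":2.5,"ty":-3,"tz":0,"yaw":0,"claw":0}
    - {"tx":2.5,"ty":-3,"tz":0,"yaw":0,"claw":0}

```text
time_s: 2.15
position: [0.6594, -0.0135, 0.3196]
tool_rot: [[-1.0, 0.025, -0.001], [0.025, 1.0, 0.0], [0.001, 0.0, -1.0]]
ft_force: [0.2, 0.1, 0.7]
grip_width: 0.0001
gripper_force: 0.0
```

Emit:
servo_tool:
  steps:
    - {"tx":2,"ty":-3,"tz":0,"yaw":0,"claw":0}
    - {"tx":2,"ty":-3,"tz":0,"yaw":0,"claw":0}
    - {"tx":2,"ty":-3,"tz":0,"yaw":0,"claw":0}
    - {"tx":0,"ty":0,"tz":0,"yaw":0,"claw":0}
    - {"tx":0,"ty":0,"tz":0,"yaw":0,"claw":0}

```text
time_s: 2.65
position: [0.7188, -0.1026, 0.3188]
tool_rot: [[-1.0, 0.026, -0.002], [0.026, 1.0, 0.001], [0.002, 0.001, -1.0]]
ft_force: [-0.4, -0.6, 0.4]
grip_width: 0.0001
gripper_force: 0.0
```

```bash
python3 - <<'E'
from h import *
s=env.observe();print(s['time_s'],s['position'],s['tool_rot'].round(3),s['grip_width'],s['ft_force'])
c=cam('wrist');im,d=env.get_image('wrist'); cv2.imwrite('pics/w2.png',im[...,::-1])
m=cv2.inRange(cv2.cvtColor(im,cv2.COLOR_RGB2HSV),(100,90,40),(130,255,255)); p=np.argwhere(m)[:,::-1]
print(len(p)); 
n,l,st,ce=cv2.connectedComponentsWithStats(m)
for i in range(1,n):
    if st[i,4]>100: 
        r=cv2.minAreaRect(np.argwhere(l==i)[:,::-1].astype(np.float32)); print(st[i],ray(c,cv2.boxPoints(r),.222).round(4).tolist())
E
```

```text
2.65 [ 0.71880159 -0.10257547  0.31879776] [[-1.     0.026 -0.002]
 [ 0.026  1.     0.001]
 [ 0.002  0.001 -1.   ]] 0.00010581984683919614 [-0.36496616 -0.64933738  0.35374306]
2347
[ 476    0   41   33 1168] [[0.5945, -0.0054, 0.222], [0.5951, 0.0177, 0.222], [0.6119, 0.0202, 0.222], [0.6113, -0.0035, 0.222]]
[ 237  137  153    7 1039] [[0.6691, -0.1505, 0.222], [0.6717, -0.0526, 0.222], [0.6755, -0.0525, 0.222], [0.673, -0.1509, 0.222]]
```

View pics/w2.png

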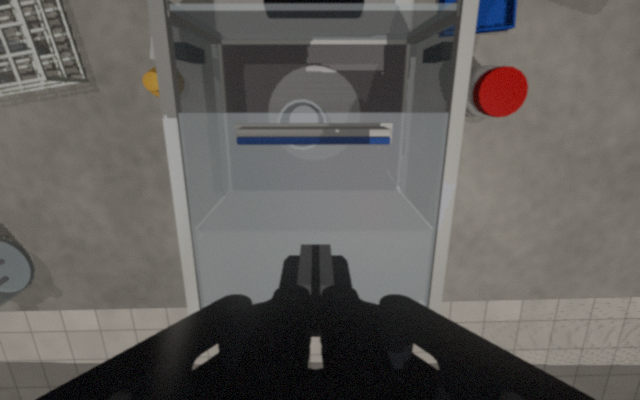

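The wrist view shows the handle's blue strip at rows 137–144, columns 237–390. That puts its rear face at x ≈ 0.674, y centre −0.1015, in agreement with the earlier fix. The fingertips are behind it over the pane, so I descend.

Emit:
servo_tool:
  steps:
    - {"tx":0,"ty":0,"tz":-1.5,"yaw":0,"claw":0}
    - {"tx":0,"ty":0,"tz":-1.5,"yaw":0,"claw":0}
    - {"tx":0,"ty":0,"tz":-1.5,"yaw":0,"claw":0}
    - {"tx":0,"ty":0,"tz":-1.5,"yaw":0,"claw":0}
    - {"tx":0,"ty":0,"tz":-1,"yaw":0,"claw":0}
    - {"tx":0,"ty":0,"tz":-1,"yaw":0,"claw":0}
    - {"tx":0,"ty":0,"tz":-0.6,"yaw":0,"claw":0}
    - {"tx":0,"ty":0,"tz":-0.6,"yaw":0,"claw":0}
    - {"tx":-0.5,"ty":0,"tz":0,"yaw":0,"claw":0}
    - {"tx":-0.5,"ty":0,"tz":0,"yaw":0,"claw":0}
    - {"tx":-0.5,"ty":0,"tz":0,"yaw":0,"claw":0}
    - {"tx":-0.5,"ty":0,"tz":0,"yaw":0,"claw":0}
    - {"tx":0,"ty":0,"tz":0,"yaw":0,"claw":0}

```text
time_s: 4.0
position: [0.6981, -0.1022, 0.2287]
tool_rot: [[-1.0, 0.025, 0.001], [0.025, 1.0, -0.0], [-0.001, -0.0, -1.0]]
ft_force: [1.2, 0.6, 0.1]
grip_width: -0.0001
gripper_force: 0.0
```

Emit:
servo_tool:
  steps:
    - {"tx":-0.35,"ty":0.01,"tz":-0.1,"yaw":0,"claw":0}
    - {"tx":-0.35,"ty":0.01,"tz":0,"yaw":0,"claw":0}
    - {"tx":-0.35,"ty":0.01,"tz":0,"yaw":0,"claw":0}
    - {"tx":-0.35,"ty":0.01,"tz":0,"yaw":0,"claw":0}
    - {"tx":-0.35,"ty":0.01,"tz":0,"yaw":0,"claw":0}
    - {"tx":-0.35,"ty":0.01,"tz":0,"yaw":0,"claw":0}
    - {"tx":-0.35,"ty":0.01,"tz":0,"yaw":0,"claw":0}
    - {"tx":-0.35,"ty":0.01,"tz":0,"yaw":0,"claw":0}
    - {"tx":-0.35,"ty":0.01,"tz":0,"yaw":0,"claw":0}
    - {"tx":-0.35,"ty":0.01,"tz":0,"yaw":0,"claw":0}
    - {"tx":-0.35,"ty":0.01,"tz":0,"yaw":0,"claw":0}
    - {"tx":-0.35,"ty":0.01,"tz":0,"yaw":0,"claw":0}
    - {"tx":-0.35,"ty":0.01,"tz":0,"yaw":0,"claw":0}
    - {"tx":-0.35,"ty":0.01,"tz":0,"yaw":0,"claw":0}
    - {"tx":-0.35,"ty":0.01,"tz":0,"yaw":0,"claw":0}
    - {"tx":-0.35,"ty":0.01,"tz":0,"yaw":0,"claw":0}
    - {"tx":-0.35,"ty":0.01,"tz":0,"yaw":0,"claw":0}
    - {"tx":-0.35,"ty":0.01,"tz":0,"yaw":0,"claw":0}
    - {"tx":-0.35,"ty":0.01,"tz":0,"yaw":0,"claw":0}
    - {"tx":-0.35,"ty":0.01,"tz":0,"yaw":0,"claw":0}

```text
time_s: 6.0
position: [0.6284, -0.1001, 0.2271]
tool_rot: [[-1.0, 0.025, 0.0], [0.025, 1.0, -0.0], [-0.0, -0.0, -1.0]]
ft_force: [0.9, -0.5, -1.0]
grip_width: -0.0001
gripper_force: 0.7
```

Emit:
servo_tool:
  steps:
    - {"tx":-0.2,"ty":0,"tz":0,"yaw":0,"claw":0}
    - {"tx":-0.2,"ty":0,"tz":0,"yaw":0,"claw":0}
    - {"tx":-0.2,"ty":0.01,"tz":0,"yaw":0,"claw":0}
    - {"tx":-0.2,"ty":0,"tz":0,"yaw":0,"claw":0}
    - {"tx":-0.2,"ty":0.01,"tz":0,"yaw":0,"claw":0}

```text
time_s: 6.5
position: [0.6186, -0.0999, 0.2271]
tool_rot: [[-1.0, 0.025, 0.0], [0.025, 1.0, 0.0], [-0.0, 0.0, -1.0]]
ft_force: [0.9, -0.2, 1.0]
grip_width: 0.0002
gripper_force: 0.6
```

Forces are low. I continue in 1 mm steps until the end stop shows up in the force.

Emit:
servo_tool:
  steps:
    - {"tx":-0.1,"ty":0,"tz":0,"yaw":0,"claw":0}
    - {"tx":-0.1,"ty":0,"tz":0,"yaw":0,"claw":0}
    - {"tx":-0.1,"ty":0,"tz":0,"yaw":0,"claw":0}

```text
time_s: 6.8
position: [0.6156, -0.0998, 0.2271]
tool_rot: [[-1.0, 0.025, 0.0], [0.025, 1.0, 0.0], [-0.0, 0.0, -1.0]]
ft_force: [1.5, 0.7, -0.1]
grip_width: -0.0001
gripper_force: 0.6
```

```bash
python3 - <<'E'
from h import *
s=env.observe();print(s['position'],s['ft_force'])
c=cam('wrist');im,d=env.get_image('wrist'); cv2.imwrite('pics/w3.png',im[...,::-1])
m=cv2.inRange(cv2.cvtColor(im,cv2.COLOR_RGB2HSV),(100,90,40),(130,255,255))
n,l,st,ce=cv2.connectedComponentsWithStats(m)
for i in range(1,n):
    if st[i,4]>100: 
        r=cv2.minAreaRect(np.argwhere(l==i)[:,::-1].astype(np.float32)); print(st[i],ray(c,cv2.boxPoints(r),.222).round(4).tolist())
E
```

```text
[ 0.61563078 -0.09984088  0.22706613] [ 1.47152604  0.6727513  -0.14107333]
[ 460   38  100   98 8367] [[0.5262, -0.0486, 0.222], [0.524, -0.012, 0.222], [0.5544, -0.0034, 0.222], [0.5569, -0.0427, 0.222]]
[ 275   62   76   24 1269] [[0.5294, -0.1108, 0.222], [0.5301, -0.0843, 0.222], [0.5378, -0.0843, 0.222], [0.5371, -0.1112, 0.222]]
[ 194  243  236   11 2249] [[0.5983, -0.1485, 0.222], [0.6007, -0.0513, 0.222], [0.6053, -0.0509, 0.222], [0.6028, -0.1491, 0.222]]
```

View pics/w3.png

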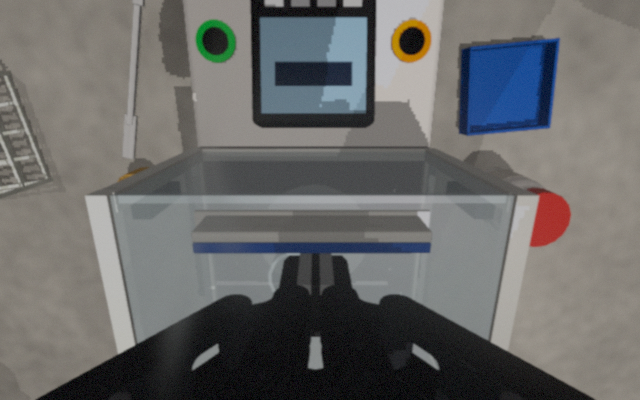

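The wrist view shows the handle (rows 215–252) nearly at the front frame, with its rear face at x ≈ 0.604. The green ring is at (215,41) and the orange at (411,40). About 1–3 mm remains.

Emit:
servo_tool:
  steps:
    - {"tx":-0.1,"ty":0,"tz":0,"yaw":0,"claw":0}
    - {"tx":-0.1,"ty":0,"tz":0,"yaw":0,"claw":0}

```text
time_s: 7.05
position: [0.6151, -0.0999, 0.2271]
tool_rot: [[-1.0, 0.025, 0.004], [0.025, 1.0, -0.0], [-0.004, 0.0, -1.0]]
ft_force: [12.3, 1.1, -2.8]
grip_width: -0.0
gripper_force: 6.5
```

Emit:
servo_tool:
  steps:
    - {"tx":-0.1,"ty":0,"tz":0,"yaw":0,"claw":0}

```text
time_s: 7.15
position: [0.615, -0.0999, 0.2272]
tool_rot: [[-1.0, 0.025, 0.007], [0.025, 1.0, -0.0], [-0.007, 0.0, -1.0]]
ft_force: [19.3, 1.4, -5.2]
grip_width: -0.0005
gripper_force: 9.0
```

The end stop is reached: force rises and the position holds at the expected place. I back off, lift, and go high over the green sensor.

Emit:
servo_tool:
  steps:
    - {"tx":0.5,"ty":0,"tz":0,"yaw":0,"claw":0}
    - {"tx":1,"ty":0,"tz":0,"yaw":0,"claw":0}
    - {"tx":1,"ty":0,"tz":0,"yaw":0,"claw":0}
    - {"tx":0,"ty":0,"tz":2,"yaw":0,"claw":0}
    - {"tx":0,"ty":0,"tz":2,"yaw":0,"claw":0}
    - {"tx":0,"ty":0,"tz":2,"yaw":0,"claw":0}
    - {"tx":0,"ty":0,"tz":2,"yaw":0,"claw":0}
    - {"tx":0,"ty":0,"tz":2,"yaw":0,"claw":0}
    - {"tx":-2,"ty":-1.1,"tz":0,"yaw":0,"claw":0}
    - {"tx":-2,"ty":-1.1,"tz":0,"yaw":0,"claw":0}
    - {"tx":-2,"ty":-1.1,"tz":0,"yaw":0,"claw":0}
    - {"tx":-2,"ty":-1.1,"tz":0,"yaw":0,"claw":0}
    - {"tx":-2,"ty":-1.1,"tz":0,"yaw":0,"claw":0}
    - {"tx":-2,"ty":-1.1,"tz":0,"yaw":0,"claw":0}
    - {"tx":-2,"ty":-1.1,"tz":0,"yaw":0,"claw":0}
    - {"tx":0,"ty":0,"tz":0,"yaw":0,"claw":0}
    - {"tx":0,"ty":0,"tz":0,"yaw":0,"claw":0}

```text
time_s: 8.85
position: [0.4976, -0.177, 0.3271]
tool_rot: [[-1.0, 0.026, -0.0], [0.026, 1.0, 0.0], [0.0, 0.0, -1.0]]
ft_force: [-0.1, -0.3, 0.3]
grip_width: -0.0002
gripper_force: 0.0
```

```bash
python3 - <<'E'
from h import *
s=env.observe();print(s['position'],s['ft_force'])
for n in('top','scene','wrist'):
  c=cam(n);im,d=env.get_image(n)
  if n=='scene': cv2.imwrite('pics/s4.png',cv2.resize(im[60:260,220:460,::-1],None,fx=3,fy=3))
  H=cv2.cvtColor(im,cv2.COLOR_RGB2HSV)
  for k,lo,hi,z in(('h',(100,90,40),(130,255,255),.222),('g',(45,90,50),(85,255,255),.053)):
    N,l,st,ce=cv2.connectedComponentsWithStats(cv2.inRange(H,lo,hi))
    for i in range(1,N):
      if st[i,4]>12:
        r=cv2.minAreaRect(np.argwhere(l==i)[:,::-1].astype(np.float32)); P=ray(c,[r[0]],z)[0]
        if abs(P[1]+.13)<.08 and .45<P[0]<.7: print(n,k,st[i],P.round(4))
E
```

```text
[ 0.49755489 -0.17695421  0.32711021] [-0.07216523 -0.29852398  0.26465524]
top h [333 180  34   3  58] [ 0.6009 -0.0997  0.222 ]
top h [332 205  27  23 301] [ 0.4959 -0.0865  0.222 ]
top g [366 219   7   5  16] [ 0.5069 -0.1826  0.053 ]
scene h [320 157  27  16  33] [ 0.6018 -0.0996  0.222 ]
wrist h [457 323  18   6  83] [ 0.6029 -0.0581  0.222 ]
wrist g [302 147  26  26 351] [ 0.4981 -0.1762  0.053 ]
```

View pics/s4.png

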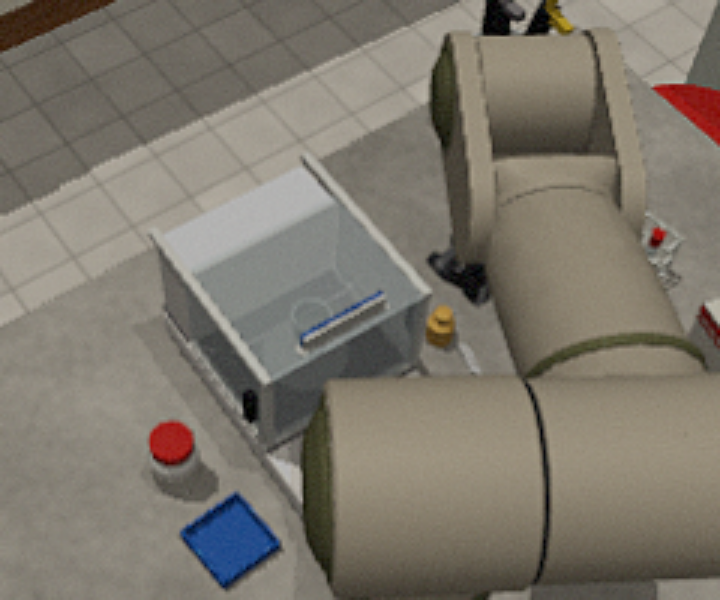

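The scene view shows the pane shut, with the handle at the front edge (about (345,320) in the crop). The blue strip moved 71 mm, as expected. The sensor at (0.498,−0.177) lies right under the fingers, so I descend 23 cm and hold.

Emit:
servo_tool:
  steps:
    - {"tx":0,"ty":0,"tz":-2,"yaw":0,"claw":0}
    - {"tx":0,"ty":0,"tz":-2,"yaw":0,"claw":0}
    - {"tx":0,"ty":0,"tz":-2,"yaw":0,"claw":0}
    - {"tx":0,"ty":0,"tz":-2,"yaw":0,"claw":0}
    - {"tx":0,"ty":0,"tz":-2,"yaw":0,"claw":0}
    - {"tx":0,"ty":0,"tz":-2,"yaw":0,"claw":0}
    - {"tx":0,"ty":0,"tz":-2,"yaw":0,"claw":0}
    - {"tx":0,"ty":0,"tz":-2,"yaw":0,"claw":0}
    - {"tx":0,"ty":0,"tz":0,"yaw":0,"claw":0}

```text
time_s: 9.9
position: [0.4971, -0.176, 0.1647]
tool_rot: [[-1.0, 0.024, -0.004], [0.024, 1.0, 0.003], [0.004, 0.003, -1.0]]
ft_force: [-0.5, -0.2, 0.1]
grip_width: 0.0001
gripper_force: 0.0
```

Emit:
servo_tool:
  steps:
    - {"tx":0,"ty":0,"tz":-2,"yaw":0,"claw":0}
    - {"tx":0,"ty":0,"tz":-2,"yaw":0,"claw":0}
    - {"tx":0,"ty":0,"tz":-1.5,"yaw":0,"claw":0}
    - {"tx":0,"ty":0,"tz":-1,"yaw":0,"claw":0}
    - {"tx":0,"ty":0,"tz":-0.5,"yaw":0,"claw":0}
    - {"tx":0,"ty":0,"tz":0,"yaw":0,"claw":0}

```text
time_s: 10.5
position: [0.4979, -0.1769, 0.0971]
tool_rot: [[-1.0, 0.025, -0.0], [0.025, 1.0, 0.0], [0.0, 0.0, -1.0]]
ft_force: [-0.2, -0.4, 0.9]
grip_width: 0.0
gripper_force: 0.0
```

Emit:
servo_tool:
  steps:
    - {"tx":0,"ty":0,"tz":0,"yaw":0,"claw":0}
    - {"tx":0,"ty":0,"tz":0,"yaw":0,"claw":0}
    - {"tx":0,"ty":0,"tz":0,"yaw":0,"claw":0}
    - {"tx":0,"ty":0,"tz":0,"yaw":0,"claw":0}
    - {"tx":0,"ty":0,"tz":0,"yaw":0,"claw":0}
    - {"tx":0,"ty":0,"tz":0,"yaw":0,"claw":0}
    - {"tx":0,"ty":0,"tz":0,"yaw":0,"claw":0}
    - {"tx":0,"ty":0,"tz":0,"yaw":0,"claw":0}
    - {"tx":0,"ty":0,"tz":0,"yaw":0,"claw":0}
    - {"tx":0,"ty":0,"tz":0,"yaw":0,"claw":0}
    - {"tx":0,"ty":0,"tz":0,"yaw":0,"claw":0}
    - {"tx":0,"ty":0,"tz":0,"yaw":0,"claw":0}

```text
time_s: 11.7
position: [0.4977, -0.1769, 0.097]
tool_rot: [[-1.0, 0.025, 0.0], [0.025, 1.0, 0.0], [-0.0, 0.0, -1.0]]
ft_force: [0.5, -0.6, 0.2]
grip_width: 0.0001
gripper_force: 0.0
```

```bash
python3 - <<'E'
from h import *
s=env.observe();print(s['time_s'],s['position'],s['ft_force'])
im,d=env.get_image('wrist'); cv2.imwrite('pics/w5.png',im[...,::-1])
E
```

```text
11.7 [ 0.4976543  -0.17691081  0.09702233] [ 0.4852674  -0.55810562  0.15801202]
```

View pics/w5.png

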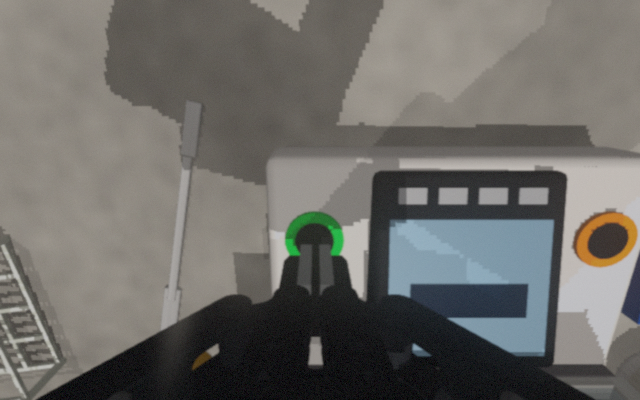

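The shut fingertips (about (316,245)) stand over the middle of the green ring (centre (314,238)), clear of the display. I hold longer, then lift and withdraw.

Emit:
servo_tool:
  steps:
    - {"tx":0,"ty":0,"tz":0,"yaw":0,"claw":0}
    - {"tx":0,"ty":0,"tz":0,"yaw":0,"claw":0}
    - {"tx":0,"ty":0,"tz":0,"yaw":0,"claw":0}
    - {"tx":0,"ty":0,"tz":0,"yaw":0,"claw":0}
    - {"tx":0,"ty":0,"tz":0,"yaw":0,"claw":0}
    - {"tx":0,"ty":0,"tz":0,"yaw":0,"claw":0}
    - {"tx":0,"ty":0,"tz":0,"yaw":0,"claw":0}
    - {"tx":0,"ty":0,"tz":0,"yaw":0,"claw":0}
    - {"tx":0,"ty":0,"tz":0,"yaw":0,"claw":0}
    - {"tx":0,"ty":0,"tz":0,"yaw":0,"claw":0}
    - {"tx":0,"ty":0,"tz":0,"yaw":0,"claw":0}
    - {"tx":0,"ty":0,"tz":0,"yaw":0,"claw":0}
    - {"tx":0,"ty":0,"tz":0,"yaw":0,"claw":0}
    - {"tx":0,"ty":0,"tz":0,"yaw":0,"claw":0}
    - {"tx":0,"ty":0,"tz":0,"yaw":0,"claw":0}
    - {"tx":0,"ty":0,"tz":0,"yaw":0,"claw":0}

```text
time_s: 13.35
position: [0.4977, -0.1769, 0.097]
tool_rot: [[-1.0, 0.025, 0.0], [0.025, 1.0, -0.0], [-0.0, -0.0, -1.0]]
ft_force: [0.2, 0.6, 0.3]
grip_width: -0.0005
gripper_force: 0.0
```

Emit:
servo_tool:
  steps:
    - {"tx":0,"ty":0,"tz":2,"yaw":0,"claw":0}
    - {"tx":0,"ty":0,"tz":2.5,"yaw":0,"claw":0}
    - {"tx":0,"ty":0,"tz":2.5,"yaw":0,"claw":0}
    - {"tx":0,"ty":0,"tz":2.5,"yaw":0,"claw":0}
    - {"tx":0,"ty":0,"tz":2.5,"yaw":0,"claw":0}
    - {"tx":0,"ty":0,"tz":2.5,"yaw":0,"claw":0}
    - {"tx":0,"ty":0,"tz":2.5,"yaw":0,"claw":0}
    - {"tx":0,"ty":0,"tz":2.5,"yaw":0,"claw":0}
    - {"tx":-2,"ty":-2,"tz":0,"yaw":0,"claw":0}
    - {"tx":-2,"ty":-2,"tz":0,"yaw":0,"claw":0}
    - {"tx":-2,"ty":-2,"tz":0,"yaw":0,"claw":0}
    - {"tx":-2,"ty":-2,"tz":0,"yaw":0,"claw":0}
    - {"tx":-2,"ty":-2,"tz":0,"yaw":0,"claw":0}
    - {"tx":-2,"ty":-2,"tz":0,"yaw":0,"claw":0}
    - {"tx":-2,"ty":-2,"tz":0,"yaw":0,"claw":0}
    - {"tx":0,"ty":0,"tz":0,"yaw":0,"claw":0}
    - {"tx":0,"ty":0,"tz":0,"yaw":0,"claw":0}
    - {"tx":0,"ty":0,"tz":0,"yaw":0,"claw":0}

```text
time_s: 15.15
position: [0.3581, -0.3164, 0.292]
tool_rot: [[-1.0, 0.024, 0.0], [0.024, 1.0, 0.0], [-0.0, 0.0, -1.0]]
ft_force: [-0.5, -0.5, -0.1]
grip_width: -0.0007
gripper_force: 0.0
```

```bash
python3 - <<'E'
from h import *
s=env.observe();print(s['time_s'],s['position'],np.abs(s['qvel']).max())
im,d=env.get_image('top'); cv2.imwrite('pics/t6.png',cv2.resize(im[100:250,240:410,::-1],None,fx=4,fy=4,interpolation=cv2.INTER_CUBIC))
E
```

```text
15.15 [ 0.35807569 -0.31637425  0.29202243] 0.46105903252697783
```

View pics/t6.png

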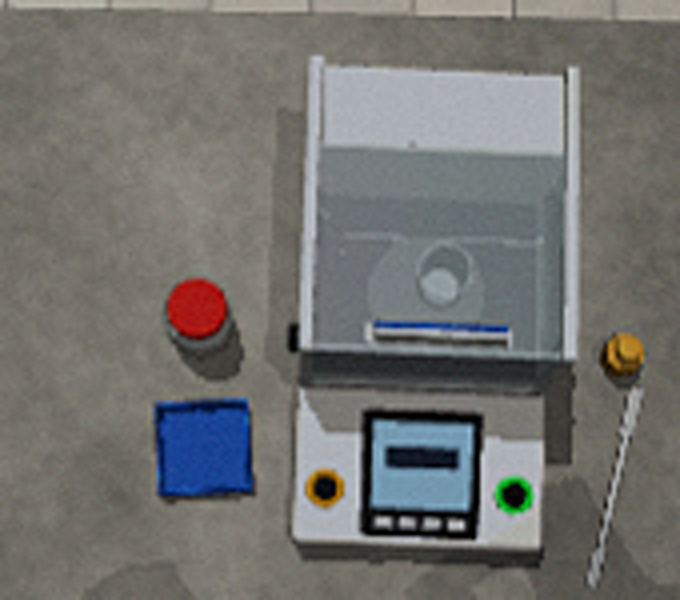

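The top view shows the pane shut (handle at (440,333) in the crop), the beaker still on the pan, everything else where it was, and the arm away.

```bash
python3 -c "
from rig import env
print(env.close_job())"
```

```text
the job is handed in; nothing more can be done
None
```

The job is handed in, with no verdict returned: the pane was pushed to its end stop, the fingertips were held about 25 mm over the green tare sensor for roughly 3 s, and the hand was drawn well away with nothing else moved.

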